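Refit the filter and hold the dust collector's cover shut

ROBOT

A 7-joint arm with a two-finger parallel gripper is mounted at the origin on a cart in front of the work surface, level with it; the furniture and walls round the work are solid. World frame = base frame: x ahead of the robot, y to its left, z up, the work surface at z = 0. Lengths are in m, angles in rad, forces in N, time in s.
With the tool pointing down it reaches from about 0.4 to 0.85 m from the base axis. Payload 6.9 kg.
Tool frame: the origin (TCP) lies on the mounting face of the last link; the fingertips stand 173 mm ahead of it and the grasp point (between the pads) lies 155 mm ahead of it (bot.tcp_to_tips is the distance from the TCP to the fingertips, in m); z points along the fingers, y is the direction in which the jaws open and shut (so a half turn about z gives the same grasp; the last joint's range is limited). The gripper opens to 85 mm and grips with 20 to 120 N. Pads are 22 mm wide; open, the fingers measure 114 mm over their backs; the gripper's body (76 mm by 85 mm) begins 54 mm behind the grasp point. The pads swing forward as they close: fully open they stand 13 mm farther back than shut.
Start: joints at [-1.048, 0.507, -0.238, 1.5, 0.126, 1.149, -0.155], TCP at [0.253, 0.571, 0.405] pointing down, gripper open.
Joint ranges: [-3.08, 3.08], [-0.24, 2.05], [-1.43, 1.35], [0, 2.5], [-1.52, 4.66], [0.17, 1.96], [-2.89, 2.89]. Speed limits (rad/s): [2.39, 2.39, 3.14, 3.14, 3.14, 3.14, 3.14].

INTERFACE

Orientations are given as a unit quaternion [x, y, z, w].
In Python, from plant import bot gives the robot as it stands. The module is installed in compiled form; this text tells all that it offers.
- The arm moves only by the tool apply_moves, never from a script. Its argument "targets" is a list of rows, each a list of 7 numbers: the shift along the tool's x, y, z in units of 0.1 m (1.0 is 0.1 m), then the turn, a rotation vector about the tool's x, y, z in units of pi rad (1.0 is pi rad), then the opening, from -1 (shut) to 1 (fully open). In form: [[x, y, z, ax, ay, az, fingers], ...]. A call has 1 to 20 rows; each row shifts and turns the commanded pose from where the row before left it, along the tool's axes as they then stand; what a row does not reach is not made up. A row lasts 1/12 s, in which the tool goes at most 41.7 mm and 7.16 degrees, less where a joint would pass 70% of its speed; a pose out of reach is approached as far as the arm can. A call with a number of a shift or a turn outside -1 to 1 is refused whole. A call with a gripper value outside its range is refused whole. The fingers move at their own pace and stop on an object; "squeeze" is the grip in N (left out, the last holds). Time passes only in rows, so rows that do not move let the fingers close. It gives the time, the measured TCP pose, the force and the opening at its end, in the units of the state.
- bot.get_obs(): the state, without advancing time (a new reading comes with each control period).
- bot.read_camera(name): name is "side" or "top"; returns the picture (384x512x3 uint8, red, green, blue); there is no depth.
- bot.camera_info(name): a dict with "vfov" (degrees; the focal length in pixels is half the picture's height over the tangent of half this angle, whatever the lens; pixels are square), "cx", "cy" (the principal point, pixels), "k1" (the pictures are not rectified: a ray, as slopes to the right and down, at radius r is drawn at 1 + k1 r^2 times it, then the intrinsics apply), "R" (3x3) and "t" (3): a world point X has camera coordinates R X + t. Camera axes: x right, y down, z forward; pixel columns grow to the right and rows downward; lengths in m; the calibration is good to about 2 mm. A picture is of the moment at which its call begins. camera_info takes no time and is no camera call.
- bot.close_job(): hands the job in, once; it reports no verdict.
The state is a dict: "time": time; "joints": joint angles; "dq": joint speeds; "joint_efforts": joint torques, N m; "ee_pos": TCP position; "tcp_rot": TCP orientation; "wrist_force": force on the tool from outside, world axes, zero at the start; "moment": the same for the moment, N m; "opening": finger opening in m.
Only numpy, scipy, OpenCV 4.12 (cv2) and the standard library are available. Lean on these libraries where they do the work, as an engineer would, in place of code of your own. Each camera call takes 0.05 s, during which the arm holds its last target.

TASK

The dust collector's filter has been emptied and its cover is still off. Stand the filter upright in the bored socket inside the collector, spigot fully home, and turn the wing stud on the frame until it lies in line with the slot of the cover that must pass over it; then fit the cover over stud and dowel, press it down against its sprung seal until it is flat on the frame, and finish with the gripper still holding it pressed there so that I can lock the stud. Leave the mouse, dish, pliers, loupe and tweezers where they are.

Things in the scene. Friction and masses are not known exactly. Their poses are not given: they have to be found in the camera images.
- collector: The bench dust collector, fixed: box 122 (x) x 187 (y) x 105 mm high, flat metal top = the frame; front panel (vents, rocker, knob) at -x, fan housing with louvres at +x (to 103 mm from the origin, 86 mm high), suction inlet at +y. Origin: centre of the box's underside (without the fan), z up. On the frame: wing stud at x 0, y -66 mm; dowel at x 0, y +64 mm.
- frame_top (a point): Centre of the frame's square opening (80 x 80 mm), at frame level, 105 mm above the desk; axes as the collector's. A rubber seal (ring 85 mm inside, 95 mm outside) round the opening stands 5 mm proud of the frame on springs: about 4 N starts it down, 12 N presses it level with the frame.
- bore (a point): Centre of the mouth of the socket inside the opening: a vertical bore, 32 mm diameter, 20 mm deep, in a flat steel plate that lies 73 mm below the frame (32 mm above the desk) and fills the bottom of the chamber (80 x 80 mm). Axes as the collector's.
- dowel (a point): Top of the fixed steel dowel pin: 8 mm diameter, tapered tip, top 16 mm above the frame.
- stud (a joint): Angle of the wing stud, rad, counter-clockwise from above. 0: the wing lies along the collector's x axis, in line with the slot of the fitted cover. Turns from -1.8 to 1.8, no stop or click at 0, stays where it is left (friction 0.05 N m).
- stud_wing (a point): Centre of the top of the stud's wing, 26 mm above the frame, on the stud's axis. The wing is a steel bar 32 mm long (this point's x axis), 10 mm wide (y), from 8 to 26 mm above the frame, on a 9 mm shank; a dark line along its top shows its length.
- cover: Lift-off cover, 0.24 kg: bare metal plate 100 (x) x 158 (y) x 6 mm. Origin: centre of its underside, z up. Slot at y -66 mm: 38 mm along x, 16 mm wide; round hole 14 mm at y +64 mm. Fitted, its axes and origin lie over those of the frame opening, wing up through the slot, dowel through the hole; it rests on the seal 5 mm above the frame until pressed.
- cover_handle (a point): Centre of the bar of the cover's black bow handle: bar 76 mm long along the cover's y, 12 mm wide (x), 12 mm high, its centre 34 mm above the cover's underside; 22 mm free under it between posts 64 mm apart.
- cover_slot (a point): Centre of the cover's slot, at its underside.
- filter: Filter cartridge, 84 mm tall, 0.09 kg, standing on its spigot. Origin: centre of the spigot's foot, z up its axis. Spigot 28 mm diameter, 16 mm long, small chamfer; pleated element between end caps of 46 mm diameter, 16 to 58 mm up; round knob 18 mm diameter, 58 to 84 mm up. Seated, the lower cap rests on the socket plate, knob top 5 mm below the frame.
- filter_knob (a point): Middle of the filter's knob, 71 mm above its foot.
- mouse: Computer mouse, 101 x 61 x 34 mm, a bystander.
- dish: Small steel dish, 86 mm diameter, 16 mm high, a bystander.
- pliers: Flat-nose pliers, 136 mm long, a bystander.
- loupe: Folding loupe, 38 x 24 x 18 mm, a bystander.
- tweezers: Steel tweezers, 128 mm long, a bystander.
Mind the look-alikes: they are no part of the job. What is meant by the filter is not yellow, and is the larger of those in its own colour.

How it is judged:
By the outcome, as a careful person would: the job done as asked, in the order asked, and still so for the second after the job is handed in, while the arm keeps its last pose, push and grip.
It also fails if it takes over 67 s, if anything falls off the work surface, if the arm or the gripper's body presses on something with over 40 N, if the wrist force passes 120 N, or if a joint passes its speed limit or range.

## Working session

There is one attempt and no reset: what is moved stays moved. The work goes in short steps, Python scripts to look and compute and a tool call to move; the robot and the scene stay as the last step left them, time stands still between calls to the robot, and variables do not carry over. Pictures are saved under pics/ and viewed, and the job is handed in when it is done.

Besides the shell and the picture viewer there is one more tool, called after ">>>" by a JSON object that holds its "op" and its "data". apply_moves: Moves the arm, as the interface text tells. Shifts and turns lie within -1 to 1; 1 stands for 0.1 m of shift or pi rad of turn. Its arguments: {"type":"object","properties":{"targets":{"type":"array","items":{"type":"array","items":{"type":"number","minimum":-1,"maximum":1}}},"squeeze":{"type":"number"}},"required":["targets"]}

```bash
mkdir -p pics; python3 - <<'E'
from plant import bot
import cv2,numpy as np
for n in("side","top"):
    cv2.imwrite(f"pics/{n}0.png",bot.read_camera(n)[:,:,::-1])
    i=bot.camera_info(n);print(n,i)
print(bot.get_obs(),bot.tcp_to_tips)
E
```

```text
side {'vfov': 55.61861207053025, 'cx': 257.47183860132446, 'cy': 188.69127603492262, 'k1': -0.015692712511850348, 'R': array([[-0.96101952, -0.2761715 ,  0.01306827],
       [-0.14423814,  0.46047285, -0.87587677],
       [ 0.23587461, -0.84361962, -0.48235786]]), 't': array([0.58937209, 0.08218309, 0.96983394])}
top {'vfov': 50.847236611007425, 'cx': 249.90055389388306, 'cy': 186.24142983321326, 'k1': -0.11670669853366158, 'R': array([[-0.01743662, -0.99981776, -0.00777271],
       [-0.99328885,  0.0182107 , -0.11421746],
       [ 0.11433819,  0.00572898, -0.99342537]]), 't': array([0.26210759, 0.59173965, 0.99941855])}
{'time': 0.1, 'joints': array([-1.04853152,  0.50827336, -0.2375527 ,  1.50106801,  0.12569918,
        1.14892409, -0.15479994]), 'dq': array([ 1.18419465e-03, -2.76807571e-03,  2.64541353e-05, -1.88970795e-03,
        6.20208562e-04,  2.10418971e-03, -4.28346005e-04]), 'joint_efforts': array([-4.97299276e-03, -6.21836042e+01, -2.19539702e+00, -2.50202268e+01,
        1.22643571e-02,  7.79635389e-03, -1.27684905e-05]), 'ee_pos': array([0.25298138, 0.57130826, 0.40389282]), 'tcp_rot': array([ 2.06860860e-01,  9.78370010e-01, -8.25478215e-04, -1.62599988e-04]), 'wrist_force': array([-0.54085384, -0.18299745,  0.16290518]), 'moment': array([ 0.04025518, -0.01982428, -0.05240145]), 'opening': 0.08521826161052046} 0.1734
```

View pics/side0.png

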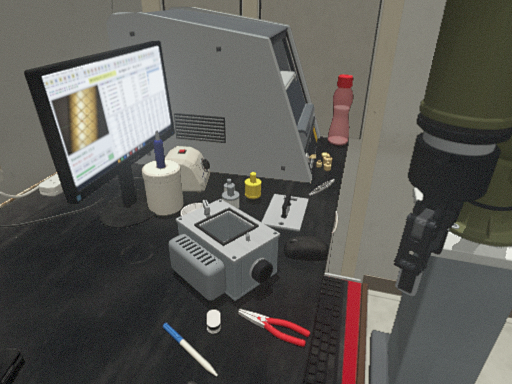

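View pics/top0.png

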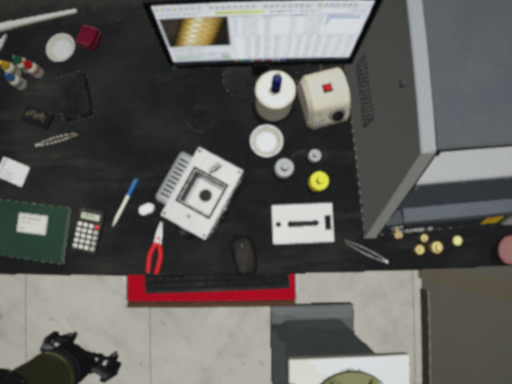

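The side view has grey knobbed cartridges near (230,190) and a yellow one at (253,187). The top view has grey ones at (284,168), which is larger, and (314,155), which is smaller, plus yellow at (318,181). The filter must be the larger grey one, so I'll confirm it in an enlarged crop.

```bash
python3 - <<'E'
import cv2,numpy as np
t=cv2.imread("pics/top0.png");s=cv2.imread("pics/side0.png")
a=cv2.resize(t[125:265,150:350],None,fx=4,fy=4,interpolation=cv2.INTER_CUBIC)
b=cv2.resize(s[165:310,150:350],None,fx=4,fy=4,interpolation=cv2.INTER_CUBIC)
cv2.imwrite("pics/tc0.png",a);cv2.imwrite("pics/sc0.png",b)
E
cat > h.py <<'E'
import numpy as np,cv2
from plant import bot
from scipy.spatial.transform import Rotation as Ro
def cam(n):
    i=bot.camera_info(n);f=192/np.tan(np.radians(i["vfov"])/2)
    return i,f
def ray(n,uv):
    i,f=cam(n);d=np.array([(uv[0]-i["cx"])/f,(uv[1]-i["cy"])/f])
    s=d.copy()
    for _ in range(20): s=d/(1+i["k1"]*(s@s))
    R=np.array(i["R"]);return -R.T@i["t"],R.T@np.array([s[0],s[1],1])
def onz(n,uv,z):
    o,d=ray(n,uv);return o+d*(z-o[2])/d[2]
def proj(n,X):
    i,f=cam(n);c=np.array(i["R"])@X+i["t"];s=c[:2]/c[2];s=s*(1+i["k1"]*(s@s));return s*f+[i["cx"],i["cy"]]
def tri(ut,us):
    o1,d1=ray("top",ut);o2,d2=ray("side",us)
    A=np.stack([d1,-d2],1);q=np.linalg.lstsq(A,o2-o1,rcond=None)[0]
    p,r=o1+d1*q[0],o2+d2*q[1];return (p+r)/2,np.linalg.norm(p-r)
E
```

```text
(no output)
```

View pics/tc0.png

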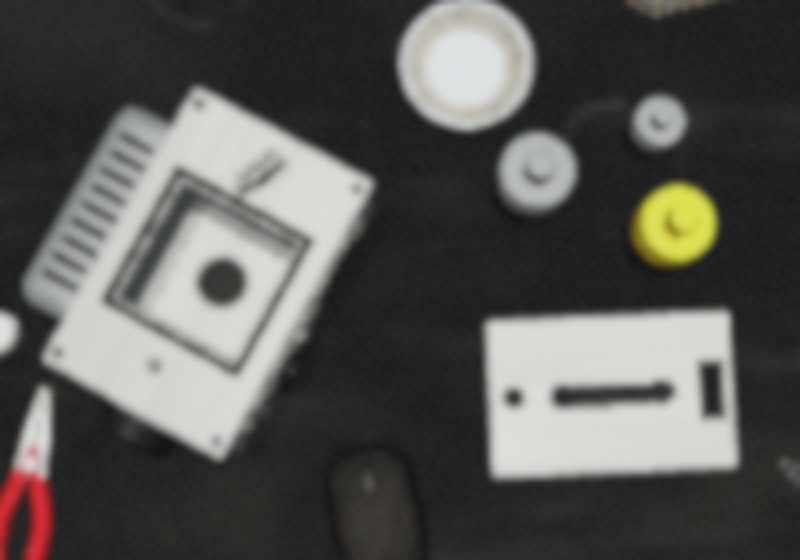

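View pics/sc0.png

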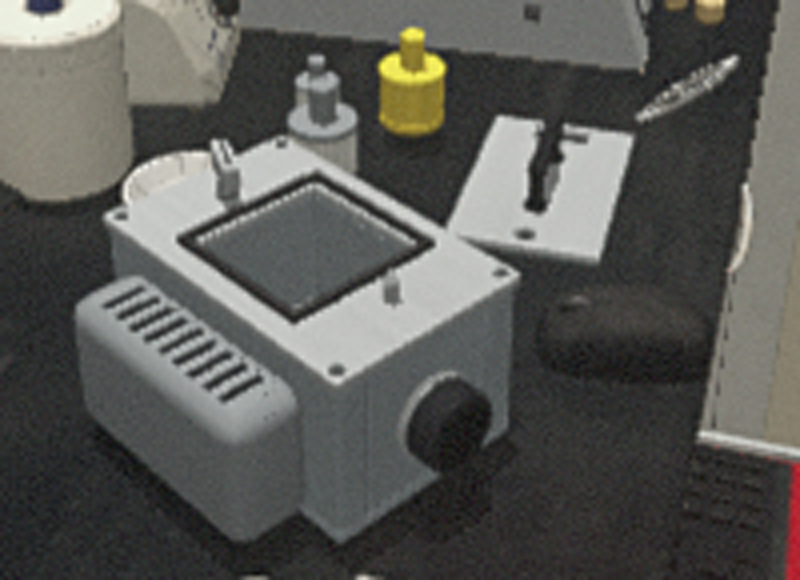

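The crops confirm it: the larger grey filter is at top (284,168), with its cap about 20 px wide against 14 px for the small grey one. The cover is at (302,224), with its slot toward the right (-y). The collector is at (202,193), with its stud at (215,168) and dowel at (188,216). Next I'll measure these.

```bash
cat > m.py <<'E'
from h import *
t=cv2.imread("pics/top0.png").astype(int)
g=t.max(2).astype(np.uint8); sat=(t.max(2)-t.min(2))
def quad(mask,roi):
    m=np.zeros_like(mask);x0,y0,x1,y1=roi;m[y0:y1,x0:x1]=mask[y0:y1,x0:x1]
    c=max(cv2.findContours(m,cv2.RETR_EXTERNAL,cv2.CHAIN_APPROX_NONE)[0],key=cv2.contourArea)
    r=cv2.minAreaRect(c);return cv2.boxPoints(r),c,r
bright=((g>165)&(sat<40)).astype(np.uint8)*255
for nm,roi,z in(("frame",(155,140,250,245),.105),("cover",(265,195,340,250),.006)):
    b,c,r=quad(bright,roi)
    P=np.array([onz("top",p,z) for p in b])
    print(nm,b.round(1).tolist(),"sides",[np.linalg.norm(P[i]-P[i-1]).round(4) for i in range(4)],"centre",P.mean(0).round(4))
    e=[(P[i]-P[i-1]) for i in range(4)];
    print([np.degrees(np.arctan2(v[1],v[0])).round(2) for v in e])
# grey filter
q=lambda x,y:(x/4+150-.375,y/4+125-.375)
m=((g>90)&(sat<40)).astype(np.uint8)*255
b,c,r=quad(m,(268,155,302,182));print("filter",r); (cc,rad)=cv2.minEnclosingCircle(c);print(cc,rad,onz("top",cc,.058))
print("knob",onz("top",q(540,163),.084),onz("top",q(537,172),.058))
print("stud",onz("top",q(265,172),.131),"dowel",onz("top",q(154,363),.121))
print("bore",onz("top",q(222,282),.032))
print("covhole",onz("top",q(513,397),.006),"slot",onz("top",q(711,389),.006))
E
python3 m.py
```

```text
frame [[152.10000610351562, 210.3000030517578], [190.39999389648438, 141.3000030517578], [243.1999969482422, 170.6999969482422], [204.89999389648438, 239.60000610351562]] sides [np.float64(0.1452), np.float64(0.19), np.float64(0.1475), np.float64(0.1874)] centre [0.5813 0.3765 0.105 ]
[np.float64(60.6), np.float64(-29.06), np.float64(-120.38), np.float64(150.25)]
cover [[271.20001220703125, 204.89999389648438], [331.79998779296875, 202.3000030517578], [333.3999938964844, 241.10000610351562], [272.8999938964844, 243.60000610351562]] sides [np.float64(0.101), np.float64(0.1595), np.float64(0.1014), np.float64(0.1581)] centre [0.5007 0.1162 0.006 ]
[np.float64(1.1), np.float64(-88.72), np.float64(-179.69), np.float64(91.13)]
filter ((283.5, 167.5), (19.0, 19.0), 90.0)
(283.89129638671875, 167.28260803222656) 10.065347671508789 [0.64015171 0.16493865 0.058     ]
knob [0.64066342 0.16509029 0.084     ] [0.63927988 0.16500411 0.058     ]
stud [0.63053404 0.3296995  0.131     ] dowel [0.52053408 0.39656474 0.121     ]
bore [0.57582004 0.36685232 0.032     ]
covhole [0.49955886 0.18043656 0.006     ] slot [0.50212374 0.05063074 0.006     ]
```

```bash
cat > m2.py <<'E'
from h import *
t=cv2.imread("pics/top0.png").astype(int)
g=t.max(2).astype(np.uint8); sat=(t.max(2)-t.min(2))
for th in(190,205):
    m=((g>th)&(sat<40)).astype(np.uint8)*255
    mm=np.zeros_like(m);mm[140:245,155:250]=m[140:245,155:250]
    c=max(cv2.findContours(mm,cv2.RETR_EXTERNAL,cv2.CHAIN_APPROX_NONE)[0],key=cv2.contourArea)
    b=cv2.boxPoints(cv2.minAreaRect(c));P=np.array([onz("top",p,.105) for p in b])
    e=[(P[i]-P[i-1]) for i in range(4)]
    print(th,b.round(1).tolist(),[np.linalg.norm(v).round(4) for v in e],P.mean(0).round(4),[np.degrees(np.arctan2(v[1],v[0])).round(2) for v in e])
s=cv2.imread("pics/top0.png")
a=cv2.resize(s[150:190,195:245],None,fx=16,fy=14.9,interpolation=cv2.INTER_CUBIC)
a=cv2.resize(s[152:188,195:243],None,fx=16,fy=16,interpolation=cv2.INTER_CUBIC);cv2.imwrite("pics/stud0.png",a)
s=cv2.imread("pics/side0.png")
cv2.imwrite("pics/studs0.png",cv2.resize(s[190:226,190:238],None,fx=16,fy=16,interpolation=cv2.INTER_CUBIC))
E
python3 m2.py
```

```text
190 [[159.89999389648438, 213.8000030517578], [197.39999389648438, 146.0], [242.0, 170.60000610351562], [204.60000610351562, 238.5]] [np.float64(0.1223), np.float64(0.1862), np.float64(0.1242), np.float64(0.1842)] [0.5768 0.3683 0.105 ] [np.float64(60.73), np.float64(-28.99), np.float64(-120.2), np.float64(150.42)]
205 [[161.60000610351562, 213.6999969482422], [198.60000610351562, 147.1999969482422], [241.3000030517578, 171.0], [204.39999389648438, 237.5]] [np.float64(0.1174), np.float64(0.1827), np.float64(0.1192), np.float64(0.1808)] [0.5765 0.3671 0.105 ] [np.float64(60.55), np.float64(-29.18), np.float64(-120.36), np.float64(150.26)]
```

View pics/stud0.png

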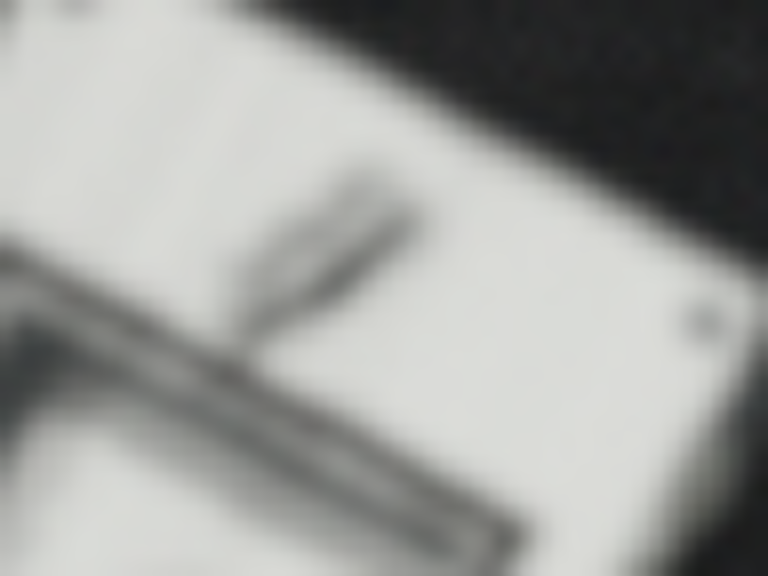

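View pics/studs0.png

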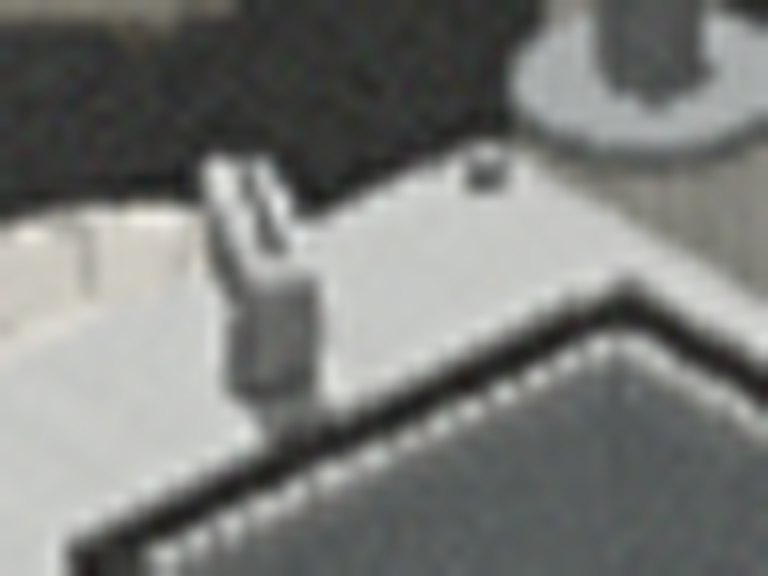

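```bash
cat > m3.py <<'E'
from h import *
def ang(a,b):
    v=b-a;return np.degrees(np.arctan2(v[1],v[0])).round(1)
w=lambda x,y:(x/16+190-.47,y/16+190-.47); q=lambda x,y:(x/4+150-.375,y/4+165-.375)
z=.131
P=[onz("side",w(*p),z) for p in((212,158),(265,160),(310,270),(250,272),(252,175),(278,250))]
print("wing side",np.round(P,4).tolist(),ang(P[3],P[0]),ang(P[2],P[1]),ang(P[5],P[4]),"c",np.mean(P[:4],0))
w2=lambda x,y:(x/16+195-.47,y/16+152-.47)
T=[onz("top",w2(*p),z) for p in((240,270),(360,170),(290,320),(420,215))]
print("wing top",ang(T[0],T[1]),ang(T[2],T[3]),np.mean(T,0))
C=[onz("side",q(*p),.105) for p in((104,214),(281,134),(519,272),(337,386))]
print("side corners",np.round(C,4).tolist(),np.mean(C,0).round(4),[(ang(C[i-1],C[i]),np.linalg.norm(C[i]-C[i-1]).round(4)) for i in range(4)])
# dowel top & stud & filter knob triang
T=lambda x,y:(x/4+150-.375,y/4+125-.375)
print("dowel",onz("side",q(391,274),.121)); 
print("knobtop",tri(T(540,163),q(322,76)))
print("cov corners side",[onz("side",q(*p),.006).round(4).tolist() for p in((498,115),(635,132),(600,262),(450,232))])
E
python3 m3.py
```

```text
wing side [[0.6452, 0.3231, 0.131], [0.6382, 0.3214, 0.131], [0.6214, 0.3459, 0.131], [0.6287, 0.3486, 0.131], [0.6383, 0.3256, 0.131], [0.6274, 0.3425, 0.131]] -57.2 -55.5 -57.1 c [0.63336563 0.33475018 0.131     ]
wing top -50.7 -51.6 [0.63262079 0.33173653 0.131     ]
side corners [[0.6877, 0.3716, 0.105], [0.629, 0.2657, 0.105], [0.4663, 0.358, 0.105], [0.5245, 0.4664, 0.105]] [0.5769 0.3654 0.105 ] [(np.float64(-30.1), np.float64(0.1887)), (np.float64(-119.0), np.float64(0.1211)), (np.float64(150.5), np.float64(0.187)), (np.float64(61.8), np.float64(0.1231))]
dowel [0.52024552 0.39949558 0.121     ]
knobtop (array([0.63987635, 0.16569523, 0.09042024]), np.float64(0.0005749894972454946))
cov corners side [[0.5523, 0.0358, 0.006], [0.4521, 0.0304, 0.006], [0.4475, 0.1972, 0.006], [0.5456, 0.1927, 0.006]]
```

```bash
cat > go.py <<'E'
# usage: go.py x y z yawy  (goal TCP; yaw of tool y in deg, mod 180) -> tool-frame deltas in units
import sys
from h import *
x,y,z,yw=map(float,sys.argv[1:5])
o=bot.get_obs();R=Ro.from_quat(o["tcp_rot"]);M=R.as_matrix()
d=R.inv().apply(np.array([x,y,z])-o["ee_pos"])/.1
cy=np.degrees(np.arctan2(M[1,1],M[0,1]));dy=(yw-cy+90)%180-90
a=np.radians(yw if abs(((yw-cy+180)%360)-180)<91 else yw+180)
G=np.array([[np.sin(a),np.cos(a),0],[-np.cos(a),np.sin(a),0],[0,0,-1.]]) 
G[:,0]=np.cross(G[:,1],G[:,2])
rv=(R.inv()*Ro.from_matrix(G)).as_rotvec()/np.pi
print("t",o["time"],"pos",o["ee_pos"].round(4),"yawy",cy.round(2),"dyaw",dy.round(2),"F",o["wrist_force"].round(1),"open",round(o["opening"],4))
print("shift units",d.round(4),"rotvec units",rv.round(4),"joints",o["joints"].round(2))
E
python3 go.py .640 .165 .35 14.5
python3 - <<'E'
from h import *
for p in((370,130),(365,235),(352,250)): print(p,onz("top",p,0),onz("top",p,.3))
E
```

```text
t 0.1 pos [0.253  0.5713 0.4039] yawy 66.12 dyaw -51.62 F [-0.5 -0.2  0.2] open 0.0852
shift units [-5.1836 -2.1479  0.5427] rotvec units [-5.000e-04  2.000e-04  2.868e-01] joints [-1.05  0.51 -0.24  1.5   0.13  1.15 -0.15]
(370, 130) [ 0.74833255 -0.07764245  0.        ] [0.67202026 0.0136166  0.3       ]
(365, 235) [ 0.46546173 -0.04936112  0.        ] [0.46902095 0.03391241 0.3       ]
(352, 250) [ 0.42714219 -0.01312759  0.        ] [0.44152133 0.05991502 0.3       ]
```

>>> {"op": "apply_moves", "data": {"targets": [[-0.324, -0.134, 0.034, 0, 0, 0, 0.1], [-0.324, -0.134, 0.034, 0, 0, 0, 0.1], [-0.324, -0.134, 0.034, 0, 0, 0, 0.1], [-0.324, -0.134, 0.034, 0, 0, 0, 0.1], [-0.324, -0.134, 0.034, 0, 0, 0, 0.1], [-0.324, -0.134, 0.034, 0, 0, 0, 0.1], [-0.324, -0.134, 0.034, 0, 0, 0, 0.1], [-0.324, -0.134, 0.034, 0, 0, 0, 0.1], [-0.324, -0.134, 0.034, 0, 0, 0, 0.1], [-0.324, -0.134, 0.034, 0, 0, 0, 0.1], [-0.324, -0.134, 0.034, 0, 0, 0, 0.1], [-0.324, -0.134, 0.034, 0, 0, 0, 0.1]]}}

```text
time: 1.1
ee_pos: [0.5443, 0.2655, 0.3634]
tcp_rot: [0.207, 0.978, -0.0, -0.0]
wrist_force: [0.6, 1.0, -0.6]
opening: 0.0468
```

```bash
python3 go.py .640 .165 .35 14.5
```

```text
t 1.1 pos [0.5443 0.2655 0.3634] yawy 66.12 dyaw -51.62 F [ 0.6  1.  -0.6] open 0.0468
shift units [-1.2816 -0.5317  0.1335] rotvec units [-3.000e-04 -1.000e-04  2.868e-01] joints [-0.38  0.51 -0.19  1.62  0.11  1.03  0.56]
```

>>> {"op": "apply_moves", "data": {"targets": [[-0.32, -0.133, 0.0335, 0, 0, 0, 0.1], [-0.32, -0.133, 0.0335, 0, 0, 0, 0.1], [-0.32, -0.133, 0.0335, 0, 0, 0, 0.1], [-0.32, -0.133, 0.0335, 0, 0, 0, 0.1], [0, 0, 0, 0, 0, 0.036, 0.1], [0, 0, 0, 0, 0, 0.036, 0.1], [0, 0, 0, 0, 0, 0.036, 0.1], [0, 0, 0, 0, 0, 0.036, 0.1], [0, 0, 0, 0, 0, 0.036, 0.1], [0, 0, 0, 0, 0, 0.036, 0.1], [0, 0, 0, 0, 0, 0.036, 0.1], [0, 0, 0, 0, 0, 0.035, 0.1], [0, 0, 0, 0, 0, 0, 0.1]]}}

```text
time: 2.18
ee_pos: [0.6388, 0.1668, 0.3499]
tcp_rot: [0.614, 0.789, -0.0, -0.0]
wrist_force: [0.0, 0.3, -0.7]
opening: 0.047
```

```bash
python3 go.py .640 .165 .238 14.5; python3 - <<'E'
from plant import bot
import cv2
cv2.imwrite("pics/s1.png",cv2.resize(bot.read_camera("side")[100:290,150:400,::-1],None,fx=3,fy=3,interpolation=cv2.INTER_CUBIC))
E
```

```text
t 2.1833 pos [0.6388 0.1668 0.3499] yawy 14.2 dyaw 0.3 F [ 0.   0.3 -0.7] open 0.047
shift units [-0.0205  0.0086  1.1195] rotvec units [-0.0003  0.0001 -0.0017] joints [-0.33  0.6   0.07  1.48 -0.05  1.06 -0.  ]
```

View pics/s1.png

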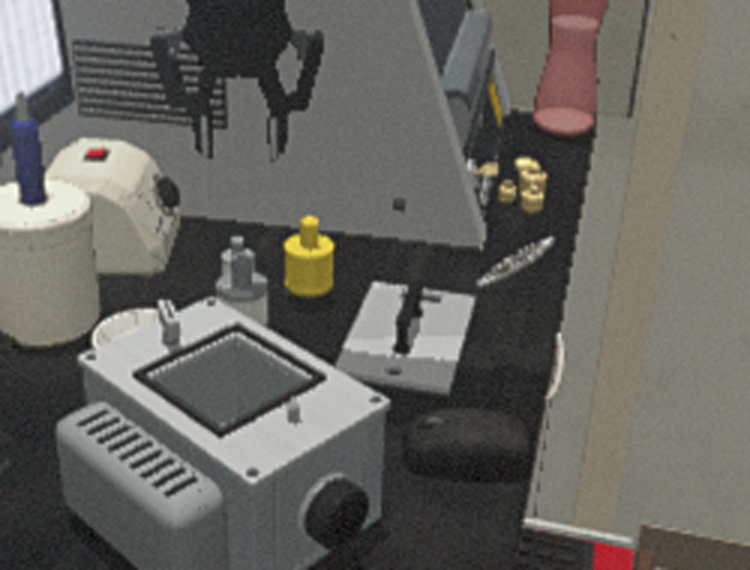

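The jaws at crop (208..275,155) are above the filter and the path down is clear. I'll descend to grip the knob just above the cap.

>>> {"op": "apply_moves", "data": {"targets": [[-0.01, 0.004, 0.28, 0, 0, -0.001, 0.1], [-0.01, 0.005, 0.28, 0, 0, 0, 0.1], [0, 0, 0.28, 0, 0, 0, 0.1], [0, 0, 0.2, 0, 0, 0, 0.1], [0, 0, 0.1, 0, 0, 0, 0.1], [0, 0, 0, 0, 0, 0, 0.1]]}}

```text
time: 2.73
ee_pos: [0.6395, 0.1647, 0.2338]
tcp_rot: [0.61, 0.792, -0.002, -0.002]
wrist_force: [0.4, -0.9, 0.1]
opening: 0.0472
```

```bash
python3 go.py .640 .165 .236 14.5; python3 - <<'E'
from plant import bot
import cv2
cv2.imwrite("pics/s2.png",cv2.resize(bot.read_camera("side")[130:250,170:330,::-1],None,fx=5,fy=5,interpolation=cv2.INTER_CUBIC))
E
```

```text
t 2.7333 pos [0.6395 0.1647 0.2338] yawy 14.79 dyaw -0.29 F [ 0.4 -0.9  0.1] open 0.0472
shift units [ 0.0019  0.0053 -0.0223] rotvec units [-0.0015 -0.      0.0016] joints [-0.32  0.72  0.06  1.6  -0.05  0.83  0.01]
```

View pics/s2.png

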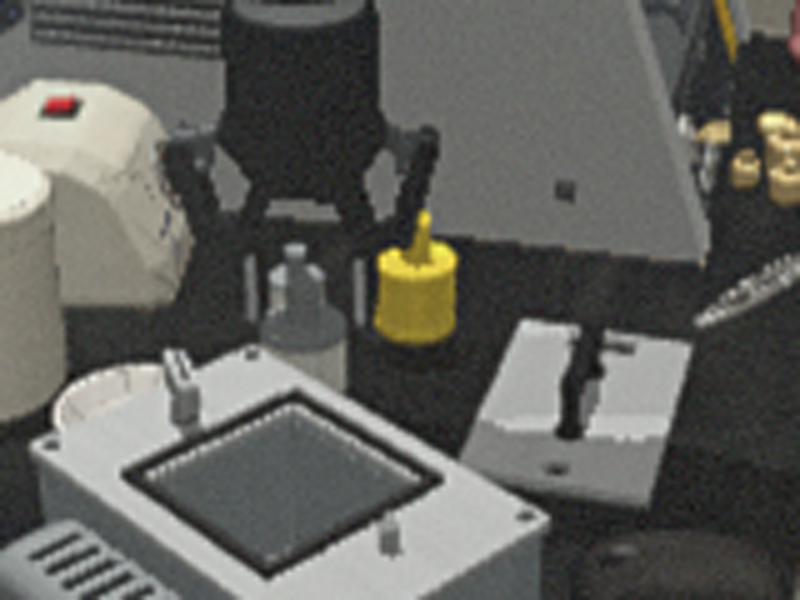

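>>> {"op": "apply_moves", "data": {"targets": [[0, 0, -0.03, 0, 0, 0, 0.1], [0, 0, 0, 0, 0, 0, -0.5], [0, 0, 0, 0, 0, 0, -0.8], [0, 0, 0, 0, 0, 0, -0.8], [0, 0, 0, 0, 0, 0, -0.8], [0, 0, 0, 0, 0, 0, -0.8]], "squeeze": 40}}

```text
time: 3.28
ee_pos: [0.6408, 0.165, 0.2413]
tcp_rot: [0.611, 0.791, 0.001, 0.001]
wrist_force: [-1.6, -0.0, 6.8]
opening: 0.0164
```

```bash
python3 go.py .5765 .3662 .41 30
```

```text
t 3.2833 pos [0.6408 0.165  0.2413] yawy 14.65 dyaw 15.35 F [-1.6 -0.   6.8] open 0.0164
shift units [ 2.1097 -0.1088 -1.6875] rotvec units [ 0.0009  0.0001 -0.0853] joints [-0.32  0.71  0.06  1.59 -0.05  0.84  0.01]
```

>>> {"op": "apply_moves", "data": {"targets": [[0, 0, -0.1, 0, 0, 0, -0.8], [0, 0, -0.3, 0, 0, 0, -0.8], [0, 0, -0.3, 0, 0, 0, -0.8], [0, 0, -0.3, 0, 0, 0, -0.8], [0, 0, -0.2, 0, 0, 0, -0.8], [0, 0, -0.1, 0, 0, 0, -0.8], [0.2, -0.01, 0, 0, 0, 0, -0.8], [0.3, -0.016, 0, 0, 0, 0, -0.8], [0.3, -0.016, 0, 0, 0, 0, -0.8], [0.3, -0.016, 0, 0, 0, 0, -0.8], [0.3, -0.016, 0, 0, 0, 0, -0.8], [0.3, -0.016, 0, 0, 0, 0, -0.8], [0.25, -0.01, 0, 0, 0, 0, -0.8], [0.15, -0.01, 0, 0, 0, 0, -0.8], [0, 0, 0, 0, 0, 0, -0.8], [0, 0, 0, 0, 0, 0, -0.8]]}}

```text
time: 4.62
ee_pos: [0.5763, 0.3654, 0.3689]
tcp_rot: [0.611, 0.792, -0.001, 0.0]
wrist_force: [1.1, -1.2, -0.2]
opening: 0.016
```

```bash
python3 go.py .5765 .3662 .37 14.5; python3 - <<'E'
from plant import bot
import cv2
s=bot.read_camera("side")[:,:,::-1];t=bot.read_camera("top")[:,:,::-1]
cv2.imwrite("pics/s3f.png",s);cv2.imwrite("pics/t3f.png",t)
cv2.imwrite("pics/s3.png",cv2.resize(s[130:290,150:310],None,fx=3.7,fy=3.7,interpolation=cv2.INTER_CUBIC))
cv2.imwrite("pics/t3.png",cv2.resize(t[120:260,140:320],None,fx=4,fy=4,interpolation=cv2.INTER_CUBIC))
E
```

```text
t 4.6167 pos [0.5763 0.3654 0.3689] yawy 14.72 dyaw -0.22 F [ 1.1 -1.2 -0.2] open 0.016
shift units [ 0.007   0.0037 -0.0107] rotvec units [-0.0003  0.0003  0.0012] joints [-0.64  0.62  0.07  1.38 -0.04  1.14 -0.31]
```

View pics/s3.png

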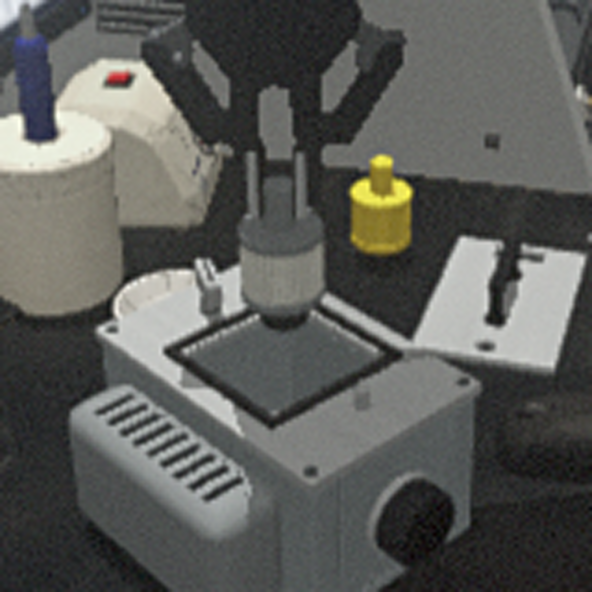

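View pics/t3.png

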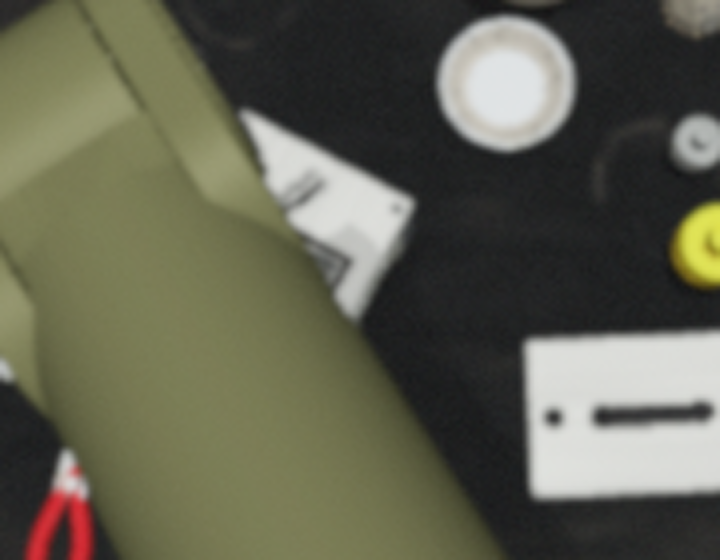

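```bash
python3 - <<'E'
from h import *
o=bot.get_obs()
p=o["ee_pos"];s=cv2.imread("pics/s3f.png")
for h in(0,.016,.058,.084):
    X=p.copy();X[2]=p[2]-.2413+h;u=proj("side",X);print(h,u.round(1),((u-[150,130]+.36)*3.7).round(0))
    e=[proj("side",X+np.array([np.cos(a),np.sin(a),0])*(.014 if h<.016 else .023 if h<.06 else .009))for a in np.linspace(0,6.28,60)]
    print("   x-extent",((np.min(e,0)-[150,130]+.36)*3.7).round(0),((np.max(e,0)-[150,130]+.36)*3.7).round(0))
E
```

```text
0 [225.8 215.3] [282. 317.]
   x-extent [256. 303.] [307. 331.]
0.016 [225.5 208.6] [281. 292.]
   x-extent [238. 270.] [323. 315.]
0.058 [224.9 190.3] [278. 225.]
   x-extent [235. 204.] [322. 246.]
0.084 [224.5 178.5] [277. 181.]
   x-extent [260. 173.] [294. 189.]
```

```bash
python3 - <<'E'
from h import *
g=cv2.imread("pics/s3f.png").max(2).astype(int)
for r in range(192,222,2): print(r,g[r,208:246].tolist())
E
```

```text
192 [54, 49, 45, 44, 46, 45, 77, 92, 86, 84, 88, 87, 93, 89, 83, 85, 79, 80, 82, 80, 84, 83, 88, 86, 85, 86, 86, 86, 89, 60, 43, 55, 44, 51, 49, 37, 53, 123]
194 [44, 53, 52, 54, 51, 49, 61, 92, 102, 90, 88, 92, 86, 86, 88, 89, 89, 82, 88, 83, 89, 89, 86, 85, 84, 89, 88, 80, 79, 62, 46, 47, 54, 54, 50, 46, 73, 170]
196 [48, 51, 57, 49, 45, 47, 67, 97, 81, 91, 81, 90, 97, 88, 91, 87, 90, 84, 86, 89, 86, 93, 86, 86, 78, 78, 79, 103, 123, 81, 49, 50, 42, 49, 51, 49, 46, 65]
198 [48, 54, 51, 48, 46, 46, 83, 128, 130, 123, 112, 89, 84, 82, 84, 75, 84, 81, 77, 79, 82, 84, 85, 98, 101, 119, 125, 135, 131, 85, 46, 43, 50, 52, 49, 46, 44, 55]
200 [41, 40, 42, 41, 40, 36, 67, 133, 131, 131, 133, 124, 133, 127, 131, 128, 132, 132, 131, 128, 133, 129, 128, 126, 130, 127, 131, 134, 130, 92, 43, 43, 45, 47, 47, 44, 49, 55]
202 [87, 32, 48, 84, 138, 193, 197, 141, 129, 129, 131, 124, 130, 126, 136, 127, 132, 129, 134, 131, 132, 125, 128, 125, 127, 125, 133, 132, 130, 89, 47, 42, 44, 40, 48, 42, 49, 48]
204 [205, 194, 197, 201, 199, 199, 201, 134, 126, 129, 126, 129, 134, 126, 127, 121, 131, 131, 13
[... 801 characters left out ...]
, 184, 184, 172, 143, 94, 57]
214 [78, 113, 193, 209, 179, 159, 127, 88, 44, 40, 57, 77, 71, 79, 82, 85, 85, 83, 81, 79, 81, 85, 82, 61, 55, 82, 161, 134, 73, 32, 37, 66, 93, 126, 161, 181, 184, 179]
216 [84, 88, 74, 75, 48, 42, 49, 76, 112, 181, 144, 136, 72, 40, 38, 40, 44, 35, 46, 33, 35, 41, 40, 28, 43, 97, 102, 98, 132, 142, 132, 85, 55, 35, 38, 83, 129, 163]
218 [39, 47, 66, 81, 131, 166, 131, 121, 111, 98, 106, 100, 94, 82, 58, 35, 35, 36, 39, 31, 46, 42, 55, 81, 84, 90, 85, 88, 94, 96, 110, 126, 127, 155, 83, 48, 41, 37]
220 [160, 122, 143, 125, 107, 97, 97, 91, 88, 92, 88, 88, 91, 91, 94, 86, 91, 82, 89, 92, 83, 92, 88, 85, 85, 84, 86, 86, 88, 87, 89, 92, 95, 94, 112, 134, 158, 136]
```

>>> {"op": "apply_moves", "data": {"targets": [[0.008, 0.009, 0.1, 0, 0, 0, -0.8], [0, 0, 0.2, 0, 0, 0, -0.8], [0, 0, 0.25, 0, 0, 0, -0.8], [0, 0, 0.2, 0, 0, 0, -0.8], [0, 0, 0.1, 0, 0, 0, -0.8], [0, 0, 0.05, 0, 0, 0, -0.8], [0, 0, 0, 0, 0, 0, -0.8], [0, 0, 0, 0, 0, 0, -0.8]]}}

```text
time: 5.38
ee_pos: [0.5778, 0.366, 0.2802]
tcp_rot: [0.612, 0.791, 0.0, 0.0]
wrist_force: [-0.1, 0.1, 0.1]
opening: 0.0163
```

```bash
python3 go.py .577 .3664 .258 14.5
```

```text
t 5.3833 pos [0.5778 0.366  0.2802] yawy 14.6 dyaw -0.1 F [-0.1  0.1  0.1] open 0.0163
shift units [ 0.0061 -0.0073  0.2216] rotvec units [ 0.0003 -0.0001  0.0006] joints [-0.63  0.7   0.06  1.49 -0.05  0.95 -0.31]
```

>>> {"op": "apply_moves", "data": {"targets": [[0.005, -0.006, 0.03, 0, 0, 0, -0.8], [0, 0, 0.03, 0, 0, 0, -0.8], [0, 0, 0.03, 0, 0, 0, -0.8], [0, 0, 0, 0, 0, 0, -0.8], [0, 0, 0, 0, 0, 0, -0.8]]}}

```text
time: 5.8
ee_pos: [0.5765, 0.3666, 0.2705]
tcp_rot: [0.611, 0.791, -0.0, -0.0]
wrist_force: [0.8, 0.7, -1.7]
opening: 0.0163
```

```bash
python3 go.py .577 .3664 .258 14.5
```

```text
t 5.8 pos [0.5765 0.3666 0.2705] yawy 14.64 dyaw -0.14 F [ 0.8  0.7 -1.7] open 0.0163
shift units [-0.0035  0.0043  0.1246] rotvec units [-0.      0.      0.0008] joints [-0.63  0.71  0.06  1.5  -0.05  0.93 -0.31]
```

>>> {"op": "apply_moves", "data": {"targets": [[0, 0.002, 0.03, 0, 0, 0, -0.8], [0, 0, 0.03, 0, 0, 0, -0.8], [0, 0, 0.03, 0, 0, 0, -0.8], [0, 0, 0.02, 0, 0, 0, -0.8], [0, 0, 0.015, 0, 0, 0, -0.8], [0, 0, 0, 0, 0, 0, -0.8], [0, 0, 0, 0, 0, 0, -0.8]]}}

```text
time: 6.38
ee_pos: [0.5768, 0.3667, 0.2579]
tcp_rot: [0.611, 0.791, -0.0, -0.0]
wrist_force: [-0.6, 0.2, -0.8]
opening: 0.0162
```

```bash
python3 go.py .577 .3664 .258 14.5
```

```text
t 6.3833 pos [0.5768 0.3667 0.2579] yawy 14.64 dyaw -0.14 F [-0.6  0.2 -0.8] open 0.0162
shift units [-0.0031  0.0016 -0.0011] rotvec units [-0.      0.      0.0008] joints [-0.63  0.72  0.06  1.51 -0.05  0.91 -0.31]
```

>>> {"op": "apply_moves", "data": {"targets": [[0, 0, 0.015, 0, 0, 0, -0.8], [0, 0, 0.015, 0, 0, 0, -0.8], [0, 0, 0, 0, 0, 0, -0.8], [0, 0, 0, 0, 0, 0, -0.8]]}}

```text
time: 6.72
ee_pos: [0.5769, 0.3666, 0.2572]
tcp_rot: [0.611, 0.791, 0.001, 0.0]
wrist_force: [-4.2, -2.0, 12.8]
opening: 0.0165
```

```bash
python3 go.py .577 .3664 .258 14.5
```

```text
t 6.7167 pos [0.5769 0.3666 0.2572] yawy 14.63 dyaw -0.13 F [-4.2 -2.  12.8] open 0.0165
shift units [-0.0027  0.0007 -0.0078] rotvec units [ 0.0006 -0.0002  0.0007] joints [-0.63  0.72  0.06  1.51 -0.05  0.91 -0.31]
```

Contact force rose to 12.8 N at z = 0.2572, against 0.2573 expected when seated, so the spigot is home. I'll release and lift clear.

>>> {"op": "apply_moves", "data": {"targets": [[0, 0, -0.02, 0, 0, 0, -0.8], [0, 0, 0, 0, 0, 0, -0.3], [0, 0, 0, 0, 0, 0, 0], [0, 0, 0, 0, 0, 0, 0], [0, 0, 0, 0, 0, 0, 0], [0, 0, -0.1, 0, 0, 0, 0], [0, 0, -0.2, 0, 0, 0, 0], [0, 0, -0.3, 0, 0, 0, 0], [0, 0, -0.3, 0, 0, 0, 0], [0, 0, -0.1, 0, 0, 0, 0], [0, 0, 0, 0, 0, 0, 0]]}}

```text
time: 7.63
ee_pos: [0.5775, 0.3669, 0.3613]
tcp_rot: [0.611, 0.791, 0.003, 0.001]
wrist_force: [0.7, 0.6, 0.4]
opening: 0.0425
```

```bash
python3 go.py .634 .3335 .34 36; python3 - <<'E'
from plant import bot
import cv2
s=bot.read_camera("side")[:,:,::-1]
cv2.imwrite("pics/s4f.png",s)
cv2.imwrite("pics/s4.png",cv2.resize(s[130:290,150:310],None,fx=3.7,fy=3.7,interpolation=cv2.INTER_CUBIC))
E
```

```text
t 7.6333 pos [0.5775 0.3669 0.3613] yawy 14.63 dyaw 21.37 F [0.7 0.6 0.4] open 0.0425
shift units [-0.4666  0.4611  0.2151] rotvec units [ 0.0022 -0.0003 -0.1187] joints [-0.64  0.63  0.07  1.39 -0.04  1.12 -0.31]
```

View pics/s4.png

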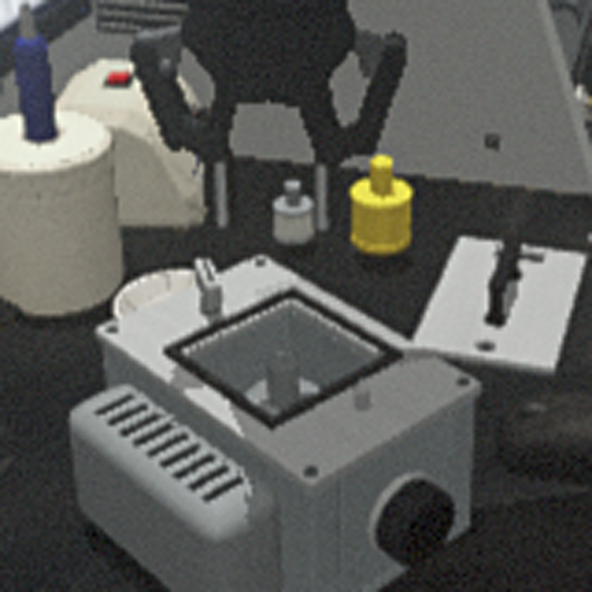

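The filter stands upright in the socket, with its knob at crop (283,370). I'll measure the real fingertip reach from this picture before gripping the stud.

```bash
python3 - <<'E'
from h import *
o=bot.get_obs();p=o["ee_pos"];M=Ro.from_quat(o["tcp_rot"]).as_matrix()
for sgn in(1,-1):
  for d in(.155,.165,.17,.175,.18,.185):
    X=p+M@np.array([0,sgn*.024,d]);print(sgn,d,((proj("side",X)-[150,130]+.36)*3.7).round(0))
E
```

```text
1 0.155 [229. 197.]
1 0.165 [230. 214.]
1 0.17 [230. 222.]
1 0.175 [231. 230.]
1 0.18 [231. 239.]
1 0.185 [231. 247.]
-1 0.155 [321. 199.]
-1 0.165 [322. 216.]
-1 0.17 [322. 224.]
-1 0.175 [322. 233.]
-1 0.18 [322. 241.]
-1 0.185 [322. 249.]
```

>>> {"op": "apply_moves", "data": {"targets": [[-0.15, 0.15, 0.04, 0, 0, 0, -0.25], [-0.16, 0.155, 0.05, 0, 0, 0, -0.25], [-0.157, 0.156, 0.05, 0, 0, 0, -0.25], [0, 0, 0.05, 0.002, 0, -0.038, -0.25], [0, 0, 0, 0, 0, -0.039, -0.25], [0, 0, 0, 0, 0, -0.039, -0.25], [0, 0, 0, 0, 0, 0, -0.25], [0, 0, 0, 0, 0, 0, -0.25]]}}

```text
time: 8.35
ee_pos: [0.633, 0.3328, 0.3364]
tcp_rot: [0.459, 0.888, -0.003, -0.003]
wrist_force: [0.2, -0.3, 0.3]
opening: 0.0318
```

```bash
python3 go.py .634 .3335 .297 35.5; python3 - <<'E'
from plant import bot
import cv2
s=bot.read_camera("side")[:,:,::-1]
cv2.imwrite("pics/s5f.png",s)
cv2.imwrite("pics/s5.png",cv2.resize(s[150:230,160:260],None,fx=7,fy=7,interpolation=cv2.INTER_CUBIC))
E
```

```text
t 8.35 pos [0.633  0.3328 0.3364] yawy 35.3 dyaw 0.2 F [ 0.2 -0.3  0.3] open 0.0318
shift units [-0.0016  0.0154  0.3939] rotvec units [-0.0027 -0.0008 -0.0011] joints [-0.5   0.7  -0.03  1.32  0.02  1.14  0.08]
```

View pics/s5.png

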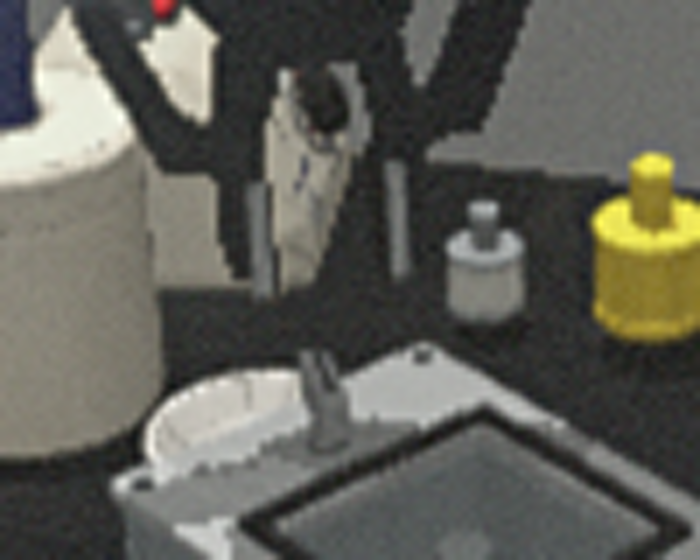

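```bash
python3 - <<'E'
from h import *
o=bot.get_obs();p=o["ee_pos"];M=Ro.from_quat(o["tcp_rot"]).as_matrix()
f=lambda X:((proj("side",X)-[160,150]+.43)*7).round(0)
print("stud",f(np.array([.634,.3335,.131])),"tcp axis tip",f(p+M[:,2]*.175), "down",f(p+M[:,2]*.205))
for sy in(1,-1):
  for sx in(1,-1): print(sy,sx,f(p+M@np.array([sx*.011,sy*.016,.175])))
E
```

```text
stud [323. 371.] tcp axis tip [326. 282.] down [332. 368.]
1 1 [280. 308.]
1 -1 [265. 273.]
-1 1 [387. 291.]
-1 -1 [370. 257.]
```

>>> {"op": "apply_moves", "data": {"targets": [[-0.002, 0.015, 0.02, -0.0027, -0.0008, 0, -0.25], [0, 0, 0.1, 0, 0, 0, -0.25], [0, 0, 0.15, 0, 0, 0, -0.25], [0, 0, 0.1, 0, 0, 0, -0.25], [0, 0, 0.025, 0, 0, 0, -0.25], [0, 0, 0, 0, 0, 0, -0.25], [0, 0, 0, 0, 0, 0, -0.25]]}}

```text
time: 8.98
ee_pos: [0.6346, 0.334, 0.2984]
tcp_rot: [0.458, 0.889, 0.001, 0.001]
wrist_force: [0.3, 0.5, 0.4]
opening: 0.032
```

```bash
python3 go.py .634 .3335 .297 35.5; python3 - <<'E'
from plant import bot
import cv2
s=bot.read_camera("side")[:,:,::-1]
cv2.imwrite("pics/s6.png",cv2.resize(s[150:230,160:260],None,fx=7,fy=7,interpolation=cv2.INTER_CUBIC))
E
```

```text
t 8.9833 pos [0.6346 0.334  0.2984] yawy 35.5 dyaw -0.0 F [0.3 0.5 0.4] open 0.032
shift units [-0.0004 -0.008   0.0143] rotvec units [0.0007 0.0002 0.    ] joints [-0.5   0.73 -0.03  1.36  0.03  1.05  0.08]
```

View pics/s6.png

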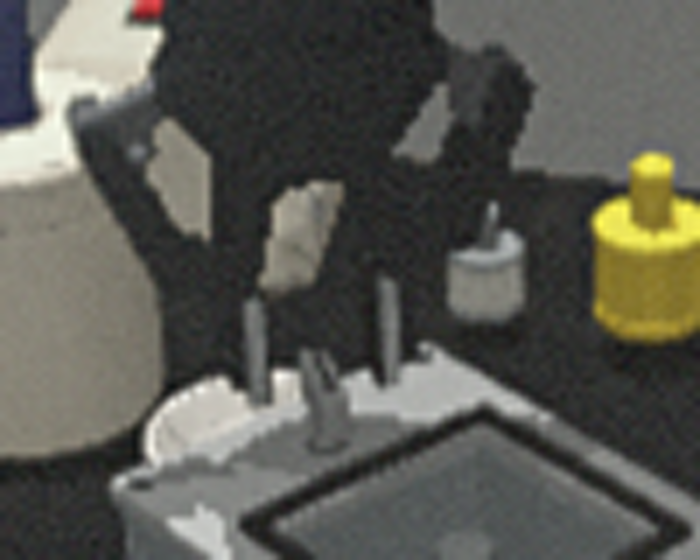

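>>> {"op": "apply_moves", "data": {"targets": [[0, -0.003, 0.015, 0, 0, 0, -0.4], [0, 0, 0, 0, 0, 0, -0.9], [0, 0, 0, 0, 0, 0, -0.95], [0, 0, 0, 0, 0, 0, -0.95], [0, 0, 0, 0, 0, 0, -0.95], [0, 0, 0, 0, 0, 0, -0.95]], "squeeze": 40}}

```text
time: 9.53
ee_pos: [0.6342, 0.3336, 0.2975]
tcp_rot: [0.458, 0.889, 0.001, 0.001]
wrist_force: [-4.4, -1.8, 5.5]
opening: 0.0082
```

```bash
python3 go.py .634 .3335 .297 -29.8;python3 - <<'E'
from plant import bot
print(bot.get_obs()["moment"])
E
```

```text
t 9.5333 pos [0.6342 0.3336 0.2975] yawy 35.52 dyaw -65.32 F [-4.4 -1.8  5.5] open 0.0082
shift units [ 0.0007 -0.002   0.0051] rotvec units [ 8.000e-04 -2.000e-04  3.629e-01] joints [-0.5   0.73 -0.03  1.37  0.03  1.04  0.08]
[-4.11440662e-01  6.64366751e-01 -2.52380679e-04]
```

>>> {"op": "apply_moves", "data": {"targets": [[0, 0, 0, 0, 0, 0.02, -0.95], [0, 0, 0, 0, 0, 0.036, -0.95], [0, 0, 0, 0, 0, 0.036, -0.95], [0, 0, 0, 0, 0, 0.036, -0.95], [0, 0, 0, 0, 0, 0.036, -0.95], [0, 0, 0, 0, 0, 0.036, -0.95], [0, 0, 0, 0, 0, 0.036, -0.95], [0, 0, 0, 0, 0, 0.036, -0.95], [0, 0, 0, 0, 0, 0.036, -0.95], [0, 0, 0, 0, 0, 0.036, -0.95], [0, 0, 0, 0, 0, 0.019, -0.95], [0, 0, 0, 0, 0, 0, -0.95], [0, 0, 0, 0, 0, 0, -0.95]]}}

```text
time: 10.62
ee_pos: [0.6336, 0.3335, 0.2975]
tcp_rot: [0.865, 0.501, 0.0, 0.0]
wrist_force: [-5.5, -2.1, 7.6]
opening: 0.0085
```

```bash
python3 go.py .634 .3335 .297 -29.8;python3 - <<'E'
from plant import bot
print(bot.get_obs()["moment"])
E
```

```text
t 10.6167 pos [0.6336 0.3335 0.2975] yawy -29.84 dyaw 0.04 F [-5.5 -2.1  7.6] open 0.0085
shift units [0.0014 0.0032 0.0052] rotvec units [ 0.0002 -0.0002 -0.0002] joints [-0.66  0.75  0.28  1.37 -0.22  1.05 -0.87]
[-0.60246738  1.31221341 -0.03530886]
```

>>> {"op": "apply_moves", "data": {"targets": [[0, 0, 0, 0, 0, 0, -0.6], [0, 0, 0, 0, 0, 0, -0.25], [0, 0, 0, 0, 0, 0, -0.25], [0, 0, -0.1, 0, 0, 0, -0.25], [0, 0, -0.2, 0, 0, 0, -0.25], [0, 0, -0.3, 0, 0, 0, -0.25], [0, 0, -0.2, 0, 0, 0, -0.25], [0, 0, 0, 0, 0, 0, -0.25]]}}

```text
time: 11.28
ee_pos: [0.6353, 0.3336, 0.3832]
tcp_rot: [0.865, 0.501, 0.006, 0.001]
wrist_force: [0.5, 0.1, 0.7]
opening: 0.032
```

```bash
python3 go.py .5008 .1165 .34 1.1; python3 - <<'E'
from plant import bot
import cv2
s=bot.read_camera("side")[:,:,::-1]
cv2.imwrite("pics/s7f.png",s)
cv2.imwrite("pics/s7.png",cv2.resize(s[170:250,160:260],None,fx=7,fy=7,interpolation=cv2.INTER_CUBIC))
E
```

```text
t 11.2833 pos [0.6353 0.3336 0.3832] yawy -29.83 dyaw 30.93 F [0.5 0.1 0.7] open 0.032
shift units [-2.5568 -0.0898  0.4072] rotvec units [ 0.0029 -0.0024 -0.1718] joints [-0.67  0.68  0.3   1.26 -0.2   1.22 -0.89]
```

View pics/s7.png

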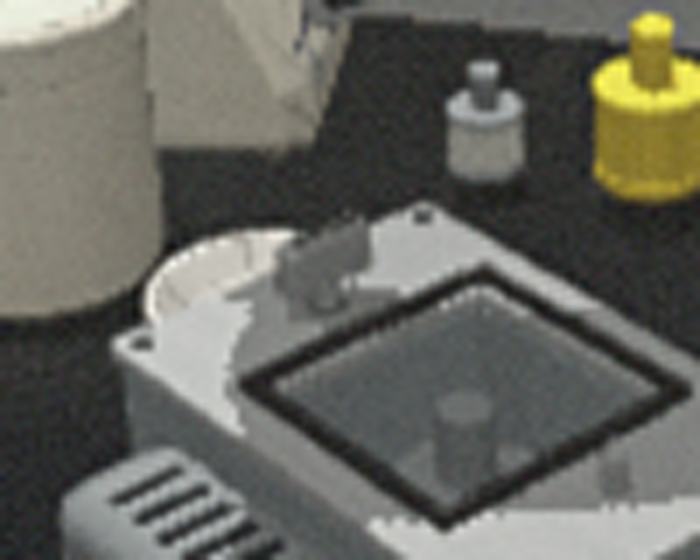

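>>> {"op": "apply_moves", "data": {"targets": [[-0.2, -0.006, 0.02, 0.0029, -0.0024, 0, -0.25], [-0.32, -0.012, 0.05, 0, 0, 0, -0.25], [-0.35, -0.012, 0.05, 0, 0, 0, -0.25], [-0.35, -0.012, 0.05, 0, 0, 0, -0.25], [-0.35, -0.012, 0.05, 0, 0, 0, -0.25], [-0.35, -0.012, 0.05, 0, 0, 0, -0.25], [-0.35, -0.012, 0.05, 0, 0, 0, -0.25], [-0.28, -0.012, 0.05, 0, 0, 0, -0.25], [0, 0, 0.04, 0, 0, -0.034, 0], [0, 0, 0, 0, 0, -0.0345, 0], [0, 0, 0, 0, 0, -0.0345, 0], [0, 0, 0, 0, 0, -0.0345, 0], [0, 0, 0, 0, 0, -0.0345, 0], [0, 0, 0, 0, 0, 0, 0]]}}

```text
time: 12.5
ee_pos: [0.499, 0.1166, 0.3369]
tcp_rot: [0.698, 0.716, -0.004, -0.003]
wrist_force: [-0.5, 0.4, 0.8]
opening: 0.0427
```

```bash
python3 go.py .5008 .1165 .219 1.1; python3 - <<'E'
from plant import bot
import cv2
s=bot.read_camera("side")[:,:,::-1]
cv2.imwrite("pics/s8f.png",s)
cv2.imwrite("pics/s8.png",cv2.resize(s[130:260,230:370],None,fx=4.5,fy=4.5,interpolation=cv2.INTER_CUBIC))
s=bot.read_camera("top")[:,:,::-1]
cv2.imwrite("pics/t8f.png",s)
cv2.imwrite("pics/t8.png",cv2.resize(s[140:245,150:270],None,fx=5.5,fy=5.5,interpolation=cv2.INTER_CUBIC))
E
```

```text
t 12.5 pos [0.499  0.1166 0.3369] yawy 1.4 dyaw -0.3 F [-0.5  0.4  0.8] open 0.0427
shift units [-4.0000e-04  2.9700e-02  1.1787e+00] rotvec units [-0.0032  0.0003  0.0017] joints [-0.39  0.41  0.16  1.89 -0.09  0.86 -0.16]
```

View pics/s8.png

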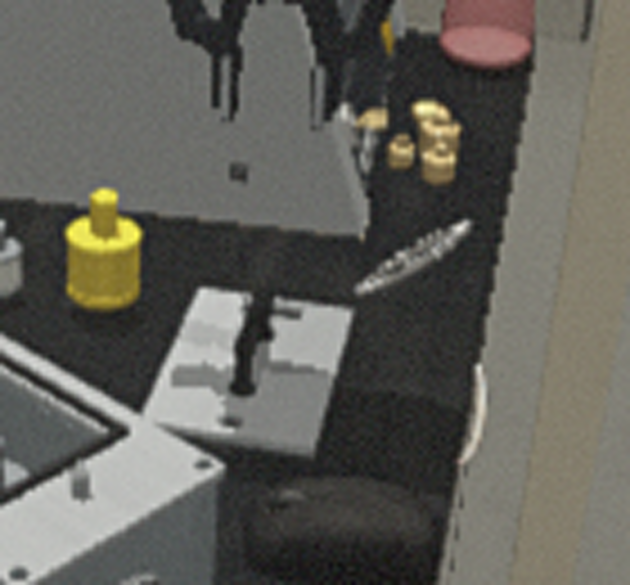

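View pics/t8.png

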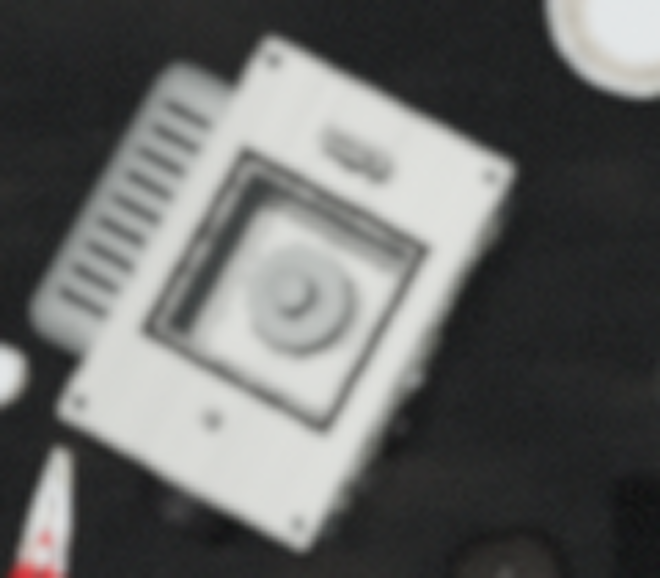

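```bash
python3 - <<'E'
from h import *
q=lambda x,y:(x/4+150-.375,y/4+125-.375)
print(onz("top",q(558,396),.04),onz("top",q(672,390),.04),onz("top",q(614,393),.04))
f=lambda X:((proj("side",np.array(X))-[230,130]+.39)*4.5).round(0)
print(f((.5008,.1165+.038,.040)),f((.5008,.1165-.038,.040)),f((.5005,.1815,.006)),f((.502,.0505,.006)))
for sx in(1,-1):
  for sy in(1,-1):
    print(f((.5008+sx*.05,.1165+sy*.079,.006)))
E
```

```text
[0.49894487 0.15409649 0.04      ] [0.50124965 0.08175022 0.04      ] [0.50012327 0.11861264 0.04      ]
[240. 346.] [267. 284.] [228. 421.] [272. 309.]
[136. 420.]
[202. 289.]
[310. 450.]
[355. 312.]
```

>>> {"op": "apply_moves", "data": {"targets": [[0, 0.01, 0.15, -0.0032, 0, 0.0017, 0], [0, 0, 0.3, 0, 0, 0, 0], [0, 0, 0.3, 0, 0, 0, 0], [0, 0, 0.3, 0, 0, 0, 0], [0, 0, 0.2, 0, 0, 0, 0], [0, 0, 0.08, 0, 0, 0, 0], [0, 0, 0, 0, 0, 0, 0], [0, 0, 0, 0, 0, 0, 0]]}}

```text
time: 13.27
ee_pos: [0.5004, 0.1167, 0.2046]
tcp_rot: [0.702, 0.712, -0.0, 0.001]
wrist_force: [-0.5, -0.3, -0.1]
opening: 0.0426
```

```bash
python3 go.py .5005 .1165 .200 1.1; python3 - <<'E'
from plant import bot
import cv2
s=bot.read_camera("side")[:,:,::-1]
cv2.imwrite("pics/s9.png",cv2.resize(s[130:260,230:370],None,fx=4.5,fy=4.5,interpolation=cv2.INTER_CUBIC))
E
```

```text
t 13.2667 pos [0.5004 0.1167 0.2046] yawy 0.75 dyaw 0.35 F [-0.5 -0.3 -0.1] open 0.0426
shift units [-0.0022  0.0011  0.0457] rotvec units [ 0.0002  0.0004 -0.002 ] joints [-0.36  0.6   0.12  2.03 -0.13  0.52 -0.13]
```

View pics/s9.png

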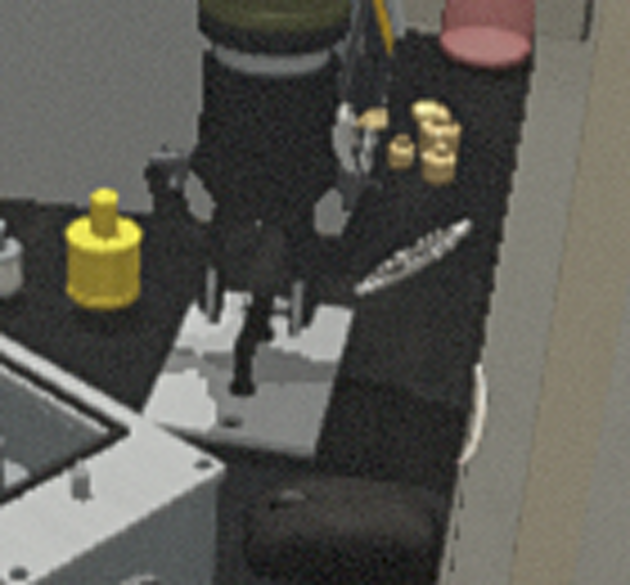

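The pads at columns 212 and 298 straddle the bar at about 253. I'll lower 4 mm and close.

>>> {"op": "apply_moves", "data": {"targets": [[-0.002, 0, 0.04, 0, 0, -0.002, 0], [0, 0, 0, 0, 0, 0, -0.5], [0, 0, 0, 0, 0, 0, -0.95], [0, 0, 0, 0, 0, 0, -0.95], [0, 0, 0, 0, 0, 0, -0.95], [0, 0, 0, 0, 0, 0, -0.95], [0, 0, 0, 0, 0, 0, -0.95]], "squeeze": 90}}

```text
time: 13.9
ee_pos: [0.5004, 0.1165, 0.2012]
tcp_rot: [0.7, 0.714, 0.001, 0.001]
wrist_force: [-0.9, 0.3, 6.5]
opening: 0.0095
```

```bash
python3 go.py .5765 .3662 .340 60.2
```

```text
t 13.9 pos [0.5004 0.1165 0.2012] yawy 1.18 dyaw 59.02 F [-0.9  0.3  6.5] open 0.0095
shift units [ 2.48    0.8154 -1.387 ] rotvec units [ 0.0005  0.0005 -0.3279] joints [-0.35  0.61  0.12  2.03 -0.13  0.51 -0.12]
```

>>> {"op": "apply_moves", "data": {"targets": [[0, 0, -0.05, 0, 0, 0, -0.95], [0, 0, -0.15, 0, 0, 0, -0.95], [0, 0, -0.25, 0, 0, 0, -0.95], [0, 0, -0.3, 0, 0, 0, -0.95], [0, 0, -0.3, 0, 0, 0, -0.95], [0, 0, -0.3, 0, 0, 0, -0.95], [0, 0, -0.2, 0, 0, 0, -0.95], [0, 0, -0.1, 0, 0, -0.01, -0.95], [0, 0, 0, 0, 0, -0.025, -0.95], [0, 0, 0, 0, 0, -0.035, -0.95], [0, 0, 0, 0, 0, -0.036, -0.95], [0, 0, 0, 0, 0, -0.036, -0.95], [0, 0, 0, 0, 0, -0.036, -0.95], [0, 0, 0, 0, 0, -0.036, -0.95], [0, 0, 0, 0, 0, -0.036, -0.95], [0, 0, 0, 0, 0, -0.036, -0.95], [0, 0, 0, 0, 0, -0.025, -0.95], [0, 0, 0, 0, 0, -0.017, -0.95], [0, 0, 0, 0, 0, 0, -0.95], [0, 0, 0, 0, 0, 0, -0.95]]}}

```text
time: 15.57
ee_pos: [0.4998, 0.1164, 0.3654]
tcp_rot: [0.258, 0.966, -0.0, 0.0]
wrist_force: [0.2, 0.3, -2.5]
opening: 0.0094
```

```bash
python3 go.py .5765 .3662 .365 60.2; python3 - <<'E'
from plant import bot
import cv2
s=bot.read_camera("side")[:,:,::-1]
cv2.imwrite("pics/s10.png",cv2.resize(s[100:280,150:380],None,fx=3,fy=3,interpolation=cv2.INTER_CUBIC))
E
```

```text
t 15.5667 pos [0.4998 0.1164 0.3654] yawy 60.1 dyaw 0.1 F [ 0.2  0.3 -2.5] open 0.0094
shift units [5.8000e-01 2.5481e+00 1.1000e-03] rotvec units [-0.0002  0.0003 -0.0005] joints [-0.21  0.37 -0.09  1.85  0.04  0.92  0.73]
```

View pics/s10.png

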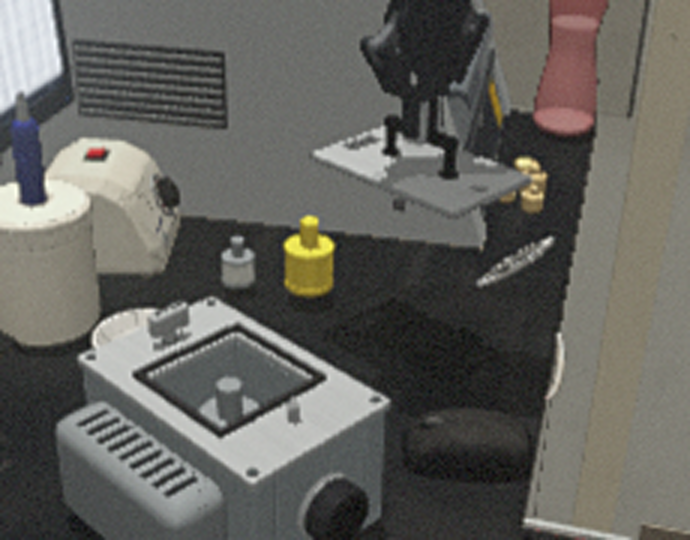

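>>> {"op": "apply_moves", "data": {"targets": [[0.03, 0.13, 0, 0, 0, 0, -0.95], [0.055, 0.25, 0, 0, 0, 0, -0.95], [0.07, 0.3, 0, 0, 0, 0, -0.95], [0.07, 0.3, 0, 0, 0, 0, -0.95], [0.07, 0.3, 0, 0, 0, 0, -0.95], [0.07, 0.3, 0, 0, 0, 0, -0.95], [0.07, 0.3, 0, 0, 0, 0, -0.95], [0.06, 0.3, 0, 0, 0, 0, -0.95], [0.055, 0.238, 0, 0, 0, 0, -0.95], [0.03, 0.13, 0, 0, 0, 0, -0.95], [0, 0, 0, 0, 0, 0, -0.95], [0, 0, 0, 0, 0, 0, -0.95]]}}

```text
time: 16.62
ee_pos: [0.5756, 0.3683, 0.3642]
tcp_rot: [0.256, 0.967, -0.001, -0.0]
wrist_force: [0.4, -1.3, -3.1]
opening: 0.0092
```

```bash
python3 go.py .5765 .3664 .345 60.2; python3 - <<'E'
from plant import bot
import cv2
s=bot.read_camera("side")[:,:,::-1]
cv2.imwrite("pics/s11f.png",s)
cv2.imwrite("pics/s11.png",cv2.resize(s[140:280,150:310],None,fx=4.2,fy=4.2,interpolation=cv2.INTER_CUBIC))
E
```

```text
t 16.6167 pos [0.5756 0.3683 0.3642] yawy 60.3 dyaw -0.1 F [ 0.4 -1.3 -3.1] open 0.0092
shift units [-0.0176 -0.0116  0.1924] rotvec units [-0.0004  0.0001  0.0006] joints [-0.55  0.62 -0.1   1.39  0.07  1.13  0.39]
```

View pics/s11.png

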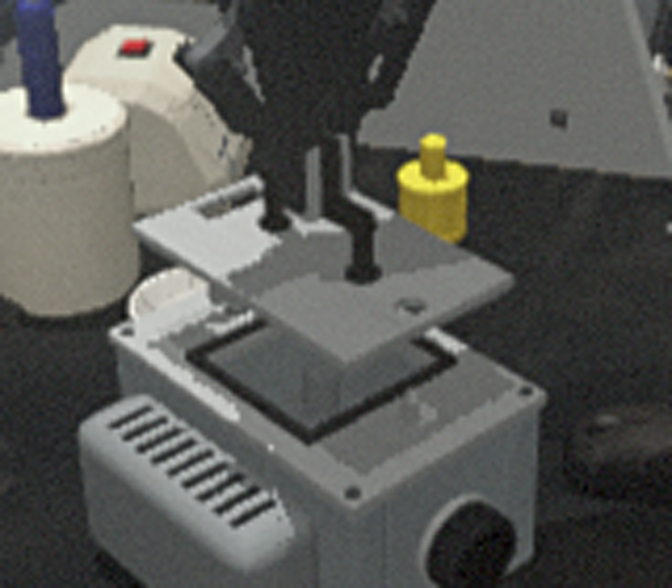

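```bash
python3 - <<'E'
from h import *
o=bot.get_obs();p=o["ee_pos"]
q=lambda x,y:(x/4.2+150-.38,y/4.2+140-.38)
z=p[2]-.2012+.006
a=np.radians(60.2);X=np.array([np.cos(a),np.sin(a)]);Y=np.array([-np.sin(a),np.cos(a)])
def loc(P,c=(.5765,.3664)):
    d=P[:2]-np.array(c);return (np.array([d@X,d@Y])*1e3).round(1)
for n,u in(("L",(135,225)),("R",(515,279)),("F",(347,357)),("hole",(412,305)),("slot",(232,199))):
    P=onz("side",q(*u),z);print(n,P.round(4),"rel TCP",loc(P,p[:2]))
for n,u,zz in(("frameL",(112,330),.105),("frameR",(545,393),.105),("frameF",(352,507),.105)):
    P=onz("side",q(*u),zz);print(n,P.round(4),"rel centre",loc(P))
E
```

```text
L [0.6671 0.3721 0.1693] rel TCP [ 49.8 -76.6]
R [0.4812 0.366  0.1693] rel TCP [-47.9  81.7]
F [0.5331 0.447  0.1693] rel TCP [48.2 76.9]
hole [0.5192 0.4007 0.1693] rel TCP [ 1.1 65.9]
slot [0.6332 0.3342 0.1693] rel TCP [  0.1 -66. ]
frameL [0.6863 0.3714 0.105 ] rel centre [ 58.9 -92.8]
frameR [0.4658 0.3598 0.105 ] rel centre [-60.7  92.8]
frameF [0.526  0.4646 0.105 ] rel centre [60.1 92.6]
```

>>> {"op": "apply_moves", "data": {"targets": [[-0.021, -0.0145, 0.05, 0, 0, 0, -0.95], [0, 0, 0.1, 0, 0, 0, -0.95], [0, 0, 0.1, 0, 0, 0, -0.95], [0, 0, 0.05, 0, 0, 0, -0.95], [0, 0, 0, 0, 0, 0, -0.95], [0, 0, 0, 0, 0, 0, -0.95], [0, 0, 0, 0, 0, 0, -0.95]]}}

```text
time: 17.25
ee_pos: [0.5774, 0.3643, 0.3353]
tcp_rot: [0.257, 0.966, -0.0, 0.001]
wrist_force: [-0.3, -0.3, -2.8]
opening: 0.0091
```

```bash
python3 go.py .5767 .3660 .325 60.2; python3 - <<'E'
from plant import bot
import cv2
s=bot.read_camera("side")[:,:,::-1]
cv2.imwrite("pics/s12f.png",s)
cv2.imwrite("pics/s12.png",cv2.resize(s[160:280,160:300],None,fx=5,fy=5,interpolation=cv2.INTER_CUBIC))
E
```

```text
t 17.25 pos [0.5774 0.3643 0.3353] yawy 60.23 dyaw -0.03 F [-0.3 -0.3 -2.8] open 0.0091
shift units [0.0145 0.0113 0.1031] rotvec units [-0.      0.0004  0.0001] joints [-0.54  0.65 -0.1   1.43  0.07  1.07  0.39]
```

View pics/s12.png

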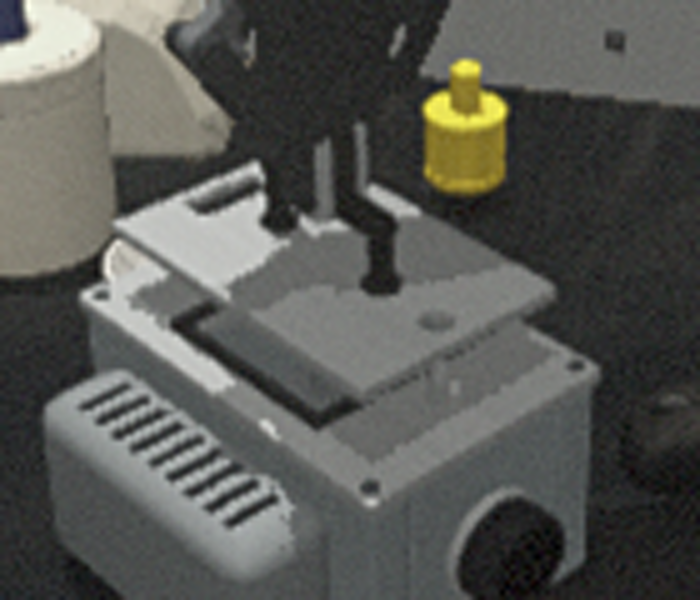

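>>> {"op": "apply_moves", "data": {"targets": [[0.0145, 0.011, 0, 0, 0, 0, -0.95], [0, 0, 0.025, 0, 0, 0, -0.95], [0, 0, 0.025, 0, 0, 0, -0.95], [0, 0, 0.02, 0, 0, 0, -0.95], [0, 0, 0.02, 0, 0, 0, -0.95], [0, 0, 0, 0, 0, 0, -0.95], [0, 0, 0, 0, 0, 0, -0.95], [0, 0, 0, 0, 0, 0, -0.95]]}}

```text
time: 17.97
ee_pos: [0.5766, 0.366, 0.3261]
tcp_rot: [0.257, 0.966, -0.0, 0.001]
wrist_force: [0.7, 0.4, -3.2]
opening: 0.0093
```

```bash
python3 go.py .5767 .3660 .311 60.2; python3 - <<'E'
from plant import bot
import cv2
s=bot.read_camera("side")[:,:,::-1]
cv2.imwrite("pics/s13f.png",s)
cv2.imwrite("pics/s13.png",cv2.resize(s[160:280,160:300],None,fx=5,fy=5,interpolation=cv2.INTER_CUBIC))
E
```

```text
t 17.9667 pos [0.5766 0.366  0.3261] yawy 60.23 dyaw -0.03 F [ 0.7  0.4 -3.2] open 0.0093
shift units [-1.000e-04  6.000e-04  1.512e-01] rotvec units [-0.0001  0.0004  0.0002] joints [-0.55  0.65 -0.1   1.44  0.07  1.05  0.39]
```

View pics/s13.png

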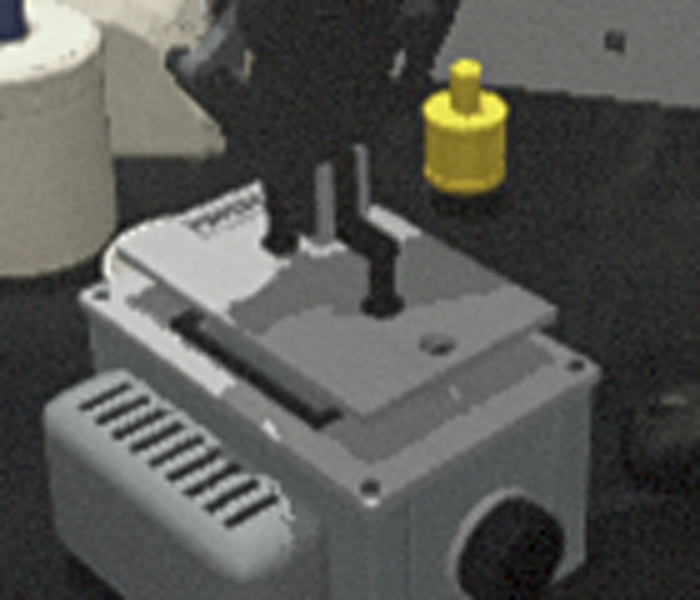

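The wing is entering the slot (crop 225,215) without contact, and the dowel lies under the hole (435,345). I'll continue down.

>>> {"op": "apply_moves", "data": {"targets": [[0, 0, 0.02, 0, 0, 0, -0.95], [0, 0, 0.025, 0, 0, 0, -0.95], [0, 0, 0.025, 0, 0, 0, -0.95], [0, 0, 0.02, 0, 0, 0, -0.95], [0, 0, 0.01, 0, 0, 0, -0.95], [0, 0, 0, 0, 0, 0, -0.95], [0, 0, 0, 0, 0, 0, -0.95]]}}

```text
time: 18.6
ee_pos: [0.5766, 0.366, 0.316]
tcp_rot: [0.257, 0.966, -0.0, 0.0]
wrist_force: [0.0, 0.3, -2.9]
opening: 0.0093
```

```bash
python3 go.py .5767 .3660 .311 60.2; python3 - <<'E'
from plant import bot
import cv2
s=bot.read_camera("side")[:,:,::-1]
cv2.imwrite("pics/s14.png",cv2.resize(s[160:280,160:300],None,fx=5,fy=5,interpolation=cv2.INTER_CUBIC))
E
```

```text
t 18.6 pos [0.5766 0.366  0.316 ] yawy 60.23 dyaw -0.03 F [ 0.   0.3 -2.9] open 0.0093
shift units [-0.0005  0.0007  0.0498] rotvec units [-0.0002  0.0003  0.0002] joints [-0.55  0.66 -0.1   1.45  0.07  1.03  0.39]
```

View pics/s14.png

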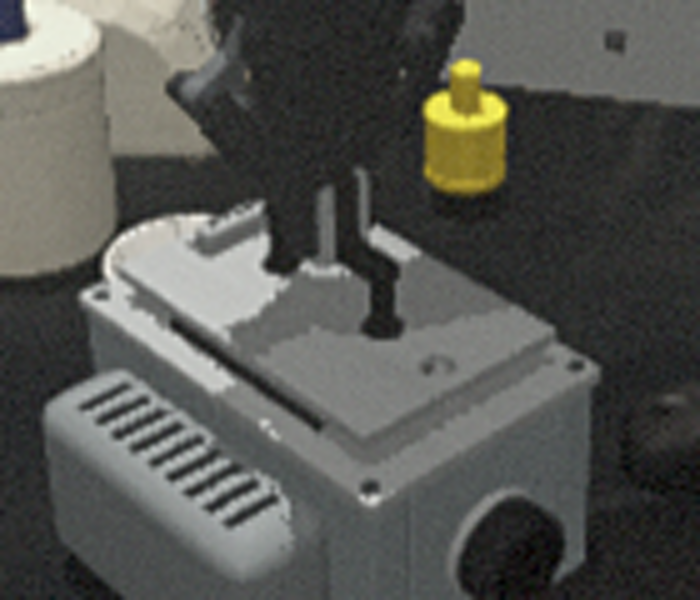

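>>> {"op": "apply_moves", "data": {"targets": [[0, 0, 0.02, 0, 0, 0, -0.95], [0, 0, 0.02, 0, 0, 0, -0.95], [0, 0, 0.02, 0, 0, 0, -0.95], [0, 0, 0.015, 0, 0, 0, -0.95], [0, 0, 0.015, 0, 0, 0, -0.95], [0, 0, 0, 0, 0, 0, -0.95], [0, 0, 0, 0, 0, 0, -0.95]], "squeeze": 110}}

```text
time: 19.23
ee_pos: [0.5766, 0.3659, 0.3081]
tcp_rot: [0.257, 0.966, -0.0, 0.001]
wrist_force: [-1.7, -0.4, 7.5]
opening: 0.0086
```

```bash
python3 go.py .5767 .3660 .306 60.2
```

```text
t 19.2333 pos [0.5766 0.3659 0.3081] yawy 60.23 dyaw -0.03 F [-1.7 -0.4  7.5] open 0.0086
shift units [-0.0006  0.0011  0.0213] rotvec units [0.0001 0.0005 0.0002] joints [-0.55  0.67 -0.1   1.46  0.07  1.01  0.39]
```

>>> {"op": "apply_moves", "data": {"targets": [[0, 0, 0.015, 0, 0, 0, -0.95], [0, 0, 0.015, 0, 0, 0, -0.95], [0, 0, 0.01, 0, 0, 0, -0.95], [0, 0, 0, 0, 0, 0, -0.95], [0, 0, 0, 0, 0, 0, -0.95]]}}

```text
time: 19.65
ee_pos: [0.5764, 0.3658, 0.3064]
tcp_rot: [0.257, 0.966, 0.0, 0.001]
wrist_force: [-6.9, -4.6, 18.8]
opening: 0.0082
```

```bash
python3 go.py .5767 .3660 .306 60.2
```

```text
t 19.65 pos [0.5764 0.3658 0.3064] yawy 60.23 dyaw -0.03 F [-6.9 -4.6 18.8] open 0.0082
shift units [-0.0018  0.0029  0.0036] rotvec units [0.0005 0.0007 0.0001] joints [-0.55  0.67 -0.1   1.46  0.07  1.01  0.39]
```

>>> {"op": "apply_moves", "data": {"targets": [[0, 0, 0.015, 0, 0, 0, -0.95], [0, 0, 0.01, 0, 0, 0, -0.95], [0, 0, 0, 0, 0, 0, -0.95], [0, 0, 0, 0, 0, 0, -0.95], [0, 0, 0, 0, 0, 0, -0.95]]}}

```text
time: 20.07
ee_pos: [0.5762, 0.3657, 0.3063]
tcp_rot: [0.257, 0.966, 0.001, 0.002]
wrist_force: [-11.2, -8.7, 33.8]
opening: 0.0085
```

```bash
python3 go.py .5767 .3660 .306 60.2; python3 - <<'E'
from plant import bot
import cv2
s=bot.read_camera("side")[:,:,::-1]
cv2.imwrite("pics/s15f.png",s)
cv2.imwrite("pics/s15.png",cv2.resize(s[170:280,160:300],None,fx=5.4,fy=5.4,interpolation=cv2.INTER_CUBIC))
cv2.imwrite("pics/t15.png",bot.read_camera("top")[:,:,::-1])
E
```

```text
t 20.0667 pos [0.5762 0.3657 0.3063] yawy 60.22 dyaw -0.02 F [-11.2  -8.7  33.8] open 0.0085
shift units [-0.0029  0.0047  0.003 ] rotvec units [0.0009 0.001  0.0001] joints [-0.55  0.67 -0.1   1.47  0.07  1.01  0.39]
```

View pics/s15.png

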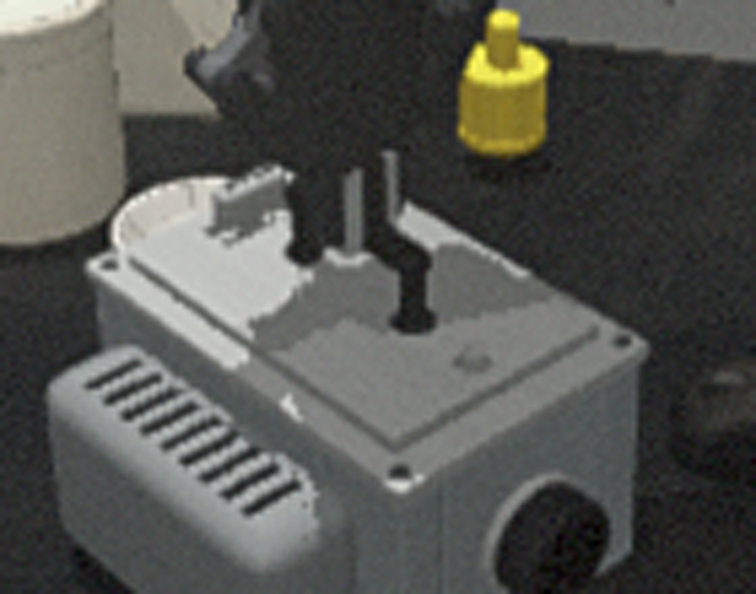

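View pics/t15.png

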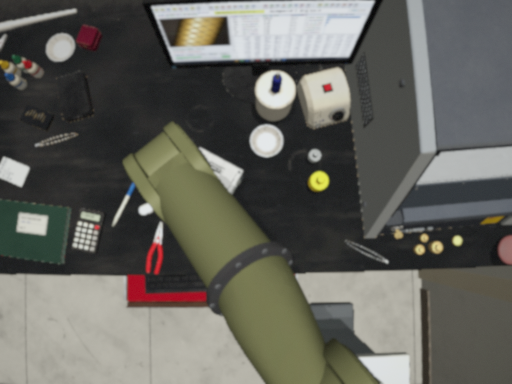

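The force rose 15 N with no further travel, so the cover is on the frame. The seal line is gone, and the wing (crop 245,200) and dowel (472,360) stand up through their openings. I'll ease off slightly for margin and check that it holds.

>>> {"op": "apply_moves", "data": {"targets": [[0, 0, -0.01, 0, 0, 0, -0.95], [0, 0, 0, 0, 0, 0, -0.95], [0, 0, 0, 0, 0, 0, -0.95], [0, 0, 0, 0, 0, 0, -0.95], [0, 0, 0, 0, 0, 0, -0.95], [0, 0, 0, 0, 0, 0, -0.95], [0, 0, 0, 0, 0, 0, -0.95], [0, 0, 0, 0, 0, 0, -0.95], [0, 0, 0, 0, 0, 0, -0.95], [0, 0, 0, 0, 0, 0, -0.95]]}}

```text
time: 21.0
ee_pos: [0.5763, 0.3657, 0.3063]
tcp_rot: [0.257, 0.966, 0.001, 0.002]
wrist_force: [-8.3, -6.0, 26.8]
opening: 0.0085
```

```bash
python3 go.py .5767 .3660 .306 60.2
```

```text
t 21.0 pos [0.5763 0.3657 0.3063] yawy 60.22 dyaw -0.02 F [-8.3 -6.  26.8] open 0.0085
shift units [-0.002   0.0042  0.0029] rotvec units [0.0007 0.0009 0.0001] joints [-0.55  0.67 -0.1   1.47  0.07  1.01  0.39]
```

It holds steady at 26.8 N at the same height, against the 12 N the seal needs. Handing in.

```bash
python3 -c "
from plant import bot
print(bot.close_job())"
```

```text
the job is handed in; nothing more can be done
None
```

The job is done and handed in at 21 s: the filter is seated, the stud is in line, and the gripper is holding the cover pressed flat on the frame.

- **Filter:** I took the larger grey one and lowered it into the bore. It stopped at z = 0.2572 m against 0.2573 m expected for fully home, with the push rising to 12.8 N. Both cameras then showed it upright and centred.
- **Stud:** I gripped the wing and turned it about 65° clockwise. The top view showed it parallel to the frame's edge, which is in line with the slot.
- **Cover:** It went over the stud and dowel with no contact force. It bottomed out at tool height 0.3063 m; another 15 N of push moved it only 0.1 mm. It is held at about 27 N down with the grip set to 110 N, and the height stayed the same for the last second. In the side view it lies flat, with the wing and dowel up through their openings.

No check failed. Two small disagreements, both within the play of the fits: the cameras differed by about 5° on the wing's starting angle, and by 1–2 mm on positions. I never moved near the tweezers, dish or pliers and the last pictures show them in place. The mouse is partly hidden by the arm there but shows no movement in the side view, and I did not check the loupe separately.

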